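# Thread the stirrer shaft through both guide bushings and hold it

### The job

Take the long steel stirrer shaft with the blue hub out of the blue rack and thread it straight down through the upper and then the lower brass bushing of the mixer stand, so that a colleague can clamp it. Finish while still holding it there, upright, still and not forced against the bushings, with its tip out below the lower bushing but clear of the stand's base plate, about halfway between the two. Leave the two short shafts and everything else on the bench where they are.

Things in the scene. Friction and masses are not known exactly. Their poses are not given: they have to be found in the camera images.
- shaft: Shaft to be threaded, loose, about 0.1 kg, longest of the three in the rack: steel rod diameter 10 mm, 145 mm long (last 3 mm taper to 7 mm), topped by a round blue plastic hub, diameter 24 mm, 40 mm tall, with a 4 mm steel stub. Origin at the tip (lowest point), z along the shaft to the hub. It starts upright in a rack hole, tip on the hole floor.
- shaft_hub (a point): Centre of the blue hub, on the shaft's axis 165 mm above its tip: where to grip it (173 mm above the table at the start; 20 mm of hub above and below).
- stand: Fixed mixer stand: grey base plate 110 x 140 mm, top at 12 mm; aluminium column at its +y end, 66 mm from the axis, 140 mm tall. Two brass bushings, one exactly above the other, upper at heights 125 to 147 mm, lower 60 to 82 mm; bore diameter 13 mm, the top 8 mm flaring to about 22 mm. Nothing stands above 147 mm. Origin on the bushing axis at table level, z up.
- upper_mouth (a point): Centre of the upper bushing's mouth (its top rim, 147 mm above the table).
- lower_mouth (a point): Centre of the lower bushing's mouth (its top rim, 82 mm above the table).
- rack: Blue plastic rack block, fixed, 70 mm (x) x 200 mm (y) x 60 mm high, with three vertical holes of diameter 11.5 mm in a row along its y axis at -70, 0 and +70 mm, floors 8 mm above the table. Origin under its centre, at table level.
- short_black: Bystander: short shaft with a black hub in another of the rack's holes, 115 mm tall in all, hub diameter 24 mm. Origin at its tip. Stays in the rack.
- short_orange: Bystander: short shaft with an orange hub in the third hole, same size. Origin at its tip. Stays in the rack.
- beaker: Bystander: small glass beaker, diameter 50 mm, 70 mm tall, between the rack and the stand. Origin at the centre of its underside.
- dish: Bystander: clear flat dish, diameter 80 mm, 15 mm high. Origin under its centre.
- bottle: Bystander: glass bottle with an orange cap, diameter 60 mm, 130 mm tall, at the back. Origin under its centre.
- spatula: Bystander: steel spatula 170 mm long lying in front of the robot. Origin near its middle.
Not all that is in view belongs to the job. Leave any orange look-alike of the stand alone.

How it is judged:
By the outcome, as a careful person would: the job done as asked, in the order asked, and still so for the second after the job is handed in, while the arm keeps its last pose, push and grip.
It also fails if it takes over 48 s, if anything falls off the work surface, if the arm or the gripper's body presses on something with over 40 N, if the wrist force passes 120 N, or if a joint passes its speed limit or range.

### The arm

A 6-joint arm with a two-finger parallel gripper is mounted at the origin on the work surface. World frame = base frame: x ahead of the robot, y to its left, z up, the work surface at z = 0. Lengths are in mm, angles in degrees, forces in N, time in s.
With the tool pointing down it reaches from about 350 to 850 mm from the base axis. Payload 8.1 kg.
Tool frame: the origin (TCP) lies where the fingers leave the gripper's body, on its centre line; the fingertips stand 73 mm ahead of it and the grasp point (between the pads) lies 54 mm ahead of it; z points along the fingers, y is the line along which they close (so a half turn about z gives the same grasp; the last joint's range is limited). The gripper opens to 85 mm and grips with 20 to 120 N. Pads are 22 mm wide; open, the fingers measure 114 mm over their backs; the gripper's body (76 mm by 85 mm) begins 54 mm behind the grasp point. The pads swing forward as they close: fully open they stand 13 mm farther back than shut.
Start: joints at [-71.872, 7.471, 85.268, -0, 87.261, -4.893], TCP at [234.665, -552.212, 303.892] pointing down, gripper open.
Joint ranges: [-169.43, 169.43], [-51.17, 129.36], [1.28, 143.12], [-76.62, 256.62], [0, 156.53], [-152.29, 152.29]. Speed limits (degrees/s): [136.94, 136.94, 159.86, 180, 180, 180].

### API

Orientations are given as [roll, pitch, yaw] about the fixed x, y, z axes, in that order (R = Rz(yaw) Ry(pitch) Rx(roll)).
In Python, from bench import sense, optics, r gives the robot as it stands.
- The arm moves only by the tool servo_tool, never from a script. Its argument "plan" is a list that holds one entry, the list of rows, each a list of 5 numbers: the shift along the world's x, y, z in m, then the turn about the world's z in degrees, then the finger opening in m, from 0 to 0.0854. A call has 1 to 10 rows; each row shifts and turns the commanded pose from where the row before left it; what a row does not reach is not made up. A row lasts 1/10 s, in which the tool goes at most 50 mm and 8.59 degrees, less where a joint would pass 70% of its speed; a pose out of reach is approached as far as the arm can. A call is refused whole if a number of a shift passes 0.05 or a number of a turn 8.59, either way. A call with a gripper value outside its range is refused whole. The fingers move at their own pace and stop on an object; "force" is the grip in N (left out, the last holds). Time passes only in rows, so rows that do not move let the fingers close. It gives the time, the measured TCP pose, the force, the opening and the grip force at its end, in the units of the state.
- sense(): the state, without advancing time (a new reading comes with each control period).
- optics.snapshot(name): name is "scene" or "side" or "wrist"; returns a dict with "frame" (480x640x3 uint8, blue, green, red), "fx", "fy", "cx", "cy" (pixels), "cam_to_world" (4x4, takes a point from camera to world coordinates). Camera axes: x right, y down, z forward; pixel columns grow to the right and rows downward; lengths in mm; the calibration is good to about 2 mm. A picture is of the moment at which its call begins. There is no depth.
- r.hand_in(): hands the job in; it is judged then, once.
The state is a dict: "time": time; "joint_pos": joint angles; "qd": joint speeds; "joint_efforts": joint torques, N m; "tool_pos": TCP position; "tcp_rot": TCP orientation; "ft_force": force on the tool from outside, world axes, zero at the start; "wrist_torque": the same for the moment, N m; "finger_gap": finger opening in mm; "grip_force": force on a finger pad.
Only numpy, scipy, OpenCV 4.12 (cv2) and the standard library are available. Lean on these libraries where they do the work, as an engineer would, in place of code of your own. Each camera call takes 0.05 s, during which the arm holds its last target. There are 200 camera calls.

## Working session

There is one attempt and no reset: what is moved stays moved. The work goes in short steps, Python scripts to look and compute and a tool call to move; the robot and the scene stay as the last step left them, time stands still between calls to the robot, and variables do not carry over. Pictures are saved under pics/ and viewed, at most 10 in all, crops included, and the job is handed in when it is done.

Besides the shell and the picture viewer there is one more tool, called after "Emit:" by a JSON object that holds its "fn" and its "kwargs", one argument or row to a line. servo_tool: Moves the arm, as the interface text tells. Its arguments: {"type":"object","properties":{"plan":{"type":"array"},"force":{"type":"number"}},"required":["plan"]}

```bash
mkdir -p pics
cat > h.py <<'E'
import numpy as np, cv2
from bench import sense, optics, r
def snap(n):
    s=optics.snapshot(n); s['T']=np.array(s['cam_to_world']); return s
def ray(s,u,v):
    d=s['T'][:3,:3]@np.array([(u-s['cx'])/s['fx'],(v-s['cy'])/s['fy'],1]); return s['T'][:3,3],d/np.linalg.norm(d)
def plane(s,u,v,z):
    o,d=ray(s,u,v); return o+d*(z-o[2])/d[2]
def proj(s,p):
    q=np.linalg.inv(s['T'])@np.append(p,1); return s['fx']*q[0]/q[2]+s['cx'],s['fy']*q[1]/q[2]+s['cy']
def tri(a,b):
    (o1,d1),(o2,d2)=a,b
    t=np.linalg.lstsq(np.c_[d1,-d2],o2-o1,rcond=None)[0]
    p,q=o1+d1*t[0],o2+d2*t[1]; return (p+q)/2,np.linalg.norm(p-q)
E
python3 - <<'E'
from h import *
for n in ['scene','side']:
    s=snap(n); cv2.imwrite(f'pics/{n}0.png',s['frame']); np.save(f'pics/{n}0.npy',s,allow_pickle=True)
    print(n,s['fx'],s['cx'],s['cy'],s['T'].round(2).tolist())
print(sense())
E
```

```text
scene 515.2951552369307 320.25552988447816 239.7002005654254 [[0.69, 0.54, -0.49, 1029.12], [0.73, -0.52, 0.45, -438.96], [-0.01, -0.67, -0.74, 847.8], [0.0, 0.0, 0.0, 1.0]]
side 441.7645271874515 319.2352623251469 242.444940471965 [[-1.0, 0.0, 0.03, 550.54], [-0.02, 0.54, -0.84, 671.2], [-0.02, -0.84, -0.54, 557.81], [0.0, 0.0, 0.0, 1.0]]
{'time': 0.1, 'joint_pos': array([-7.18680363e+01,  7.51063584e+00,  8.53236890e+01,  1.05948950e-03,
        8.72614002e+01, -4.89097392e+00]), 'qd': array([-0.07164887, -0.14198985, -0.14921734, -0.03366274,  0.05932744,
        0.06617379]), 'joint_efforts': array([ 1.15459112e-03, -5.70948958e+01, -5.01944876e+01, -5.32289766e-05,
        8.04552867e-03, -4.31722515e-05]), 'tool_pos': array([ 234.58807899, -551.83130339,  302.94451894]), 'tcp_rot': array([-1.79904714e+02, -9.21584789e-03,  2.30228784e+01]), 'ft_force': array([-0.09644398, -0.21578887,  0.8128873 ]), 'wrist_torque': array([ 0.04932478, -0.00101919,  0.03341486]), 'grip_force': 0.0, 'finger_gap': 85.51742641612908}
```

View pics/scene0.png

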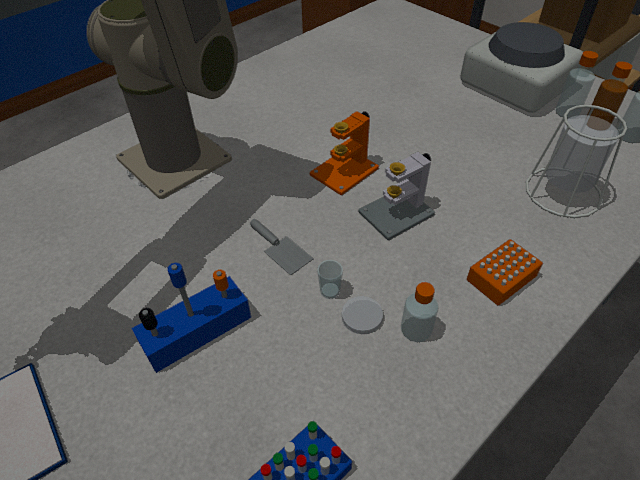

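View pics/side0.png

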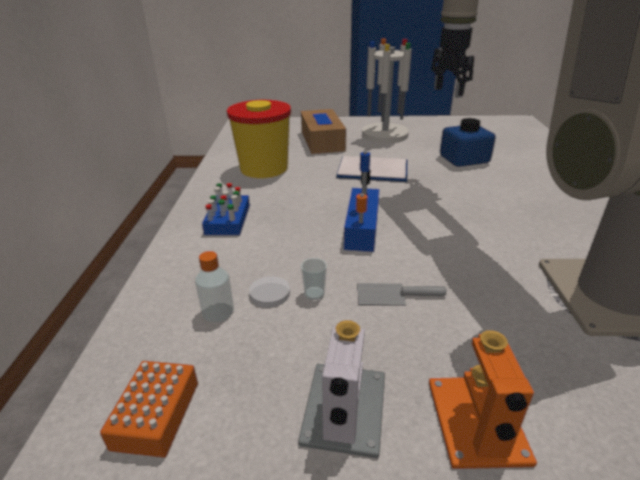

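The scene view shows the blue hub at about (177,275) in the rack's middle hole, black at (148,318) and orange at (220,280). The grey stand's upper bushing is at (397,168) and the lower at (394,192); the orange look-alike is at (345,130). In the side view the hub is at (365,161) and the grey stand's mouth at (347,330).

```bash
cat > m1.py <<'E'
from h import *
S={n:np.load(f'pics/{n}0.npy',allow_pickle=True).item() for n in ['scene','side']}
def blob(s,lo,hi,box):
    x0,y0,x1,y1=box; h=cv2.cvtColor(s['frame'],cv2.COLOR_BGR2HSV)
    m=cv2.inRange(h,np.array(lo),np.array(hi)); k=np.zeros_like(m); k[y0:y1,x0:x1]=m[y0:y1,x0:x1]
    n,l,st,c=cv2.connectedComponentsWithStats(k)
    i=1+np.argmax(st[1:,4]); 
    x,y,w,hh,a=st[i]; return (x+(w-1)/2,y+(hh-1)/2),st[i].tolist(),c[i]
blue=([105,120,40],[125,255,255]); brass=([18,90,60],[32,255,255])
b1=blob(S['scene'],*blue,(163,258,192,290)); b2=blob(S['side'],*blue,(352,148,378,176))
print('hub',b1,b2,tri(ray(S['scene'],*b1[2]),ray(S['side'],*b2[2])),plane(S['scene'],*b1[2],173),plane(S['side'],*b2[2],173))
u1=blob(S['scene'],*brass,(382,155,412,180)); u2=blob(S['side'],*brass,(330,315,365,343))
l1=blob(S['scene'],*brass,(382,181,410,203))
print('up',u1,u2,tri(ray(S['scene'],*u1[0]),ray(S['side'],*u2[0])),plane(S['scene'],*u1[0],147),plane(S['side'],*u2[0],147))
print('low',l1,plane(S['scene'],*l1[0],82))
E
python3 m1.py
python3 - <<'E'
from h import *
a=cv2.imread('pics/scene0.png')[140:230,350:450]; b=cv2.imread('pics/side0.png')[300:390,300:400]
cv2.imwrite('pics/c1.png',cv2.resize(np.hstack([a,b]),None,fx=4,fy=4,interpolation=cv2.INTER_CUBIC))
E
```

```text
hub ((np.float64(176.5), np.float64(275.0)), [168, 263, 18, 25, 310], array([176.82903226, 275.50967742])) ((np.float64(364.5), np.float64(162.0)), [361, 153, 8, 19, 129], array([364.51937984, 161.93023256])) (array([ 474.53458658, -254.38387084,  170.75878852]), np.float64(0.6346116044163748)) [ 475.96875577 -255.00189934  173.        ] [ 475.25866412 -248.51935795  173.        ]
up ((np.float64(397.0), np.float64(167.0)), [390, 162, 15, 11, 127], array([396.97637795, 167.17322835])) ((np.float64(348.0), np.float64(330.0)), [337, 320, 23, 21, 349], array([347.46418338, 329.75071633])) (array([527.76848244, 245.64814921, 144.21659861]), np.float64(0.7728349199577329)) [529.31334635 242.95796538 147.        ] [528.27057365 248.76249567 147.        ]
low ((np.float64(394.0), np.float64(190.5)), [387, 186, 15, 10, 110], array([393.80909091, 190.13636364])) [530.2435242 241.7683938  82.       ]
```

View pics/c1.png

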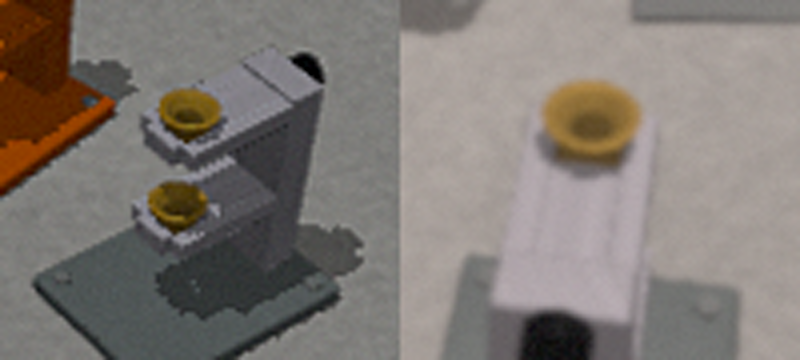

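The crop shows the upper rim's centre at scene (397.5,167) and side (348,329). That puts the hub at about (475,-252,173) and the stand axis at about (529,245). Both heights and the 537–583 mm reach are plausible, so I'm moving above the hub.

Emit:
{"fn": "servo_tool", "kwargs": {
  "plan": [
    [[0.024,0.03,0.002,0,0.085],[0.024,0.03,0.002,0,0.085],[0.024,0.03,0.002,0,0.085],[0.024,0.03,0.002,0,0.085],[0.024,0.03,0.002,0,0.085],[0.024,0.03,0.002,0,0.085],[0.024,0.03,0.002,0,0.085],[0.024,0.03,0.002,0,0.085],[0.024,0.03,0.002,0,0.085],[0.024,0.03,0.002,0,0.085]]
  ]
}}

```text
time: 1.1
tool_pos: [475.3, -250.7, 323.6]
tcp_rot: [-180.0, 0.0, 23.0]
ft_force: [0.1, -0.7, -0.1]
finger_gap: 84.8
grip_force: 0.0
```

Emit:
{"fn": "servo_tool", "kwargs": {
  "plan": [
    [[0,0,0,0,0.085],[0,0,0,0,0.085],[0,0,0,0,0.085]]
  ]
}}

```text
time: 1.4
tool_pos: [474.1, -252.7, 323.5]
tcp_rot: [-180.0, 0.0, 23.0]
ft_force: [0.1, -1.1, 0.2]
finger_gap: 85.2
grip_force: 0.0
```

Run:
```python
from h import *
s=snap('wrist'); cv2.imwrite('pics/w1.png',s['frame']); np.save('pics/w1.npy',s,allow_pickle=True)
q=sense(); print(q['time'],q['tool_pos'],q['tcp_rot'],s['fx'],s['T'].round(3).tolist())
for p in [(475,-252,173),(475,-252,193),(475,-252,60)]: print(proj(s,p))
```

```text
1.45 [ 474.01729624 -252.97089051  323.55202781] [-1.79981067e+02  3.56931376e-02  2.29590538e+01] 394.6293582711283 [[0.389, -0.889, -0.24, 534.416], [-0.921, -0.376, -0.102, -227.02], [-0.0, 0.261, -0.965, 393.618], [0.0, 0.0, 0.0, 1.0]]
(np.float64(318.5229659036118), np.float64(243.10134649378676))
(np.float64(318.5015935253612), np.float64(253.61865727400897))
(np.float64(318.59796834956046), np.float64(206.1927711321877))
```

View pics/w1.png

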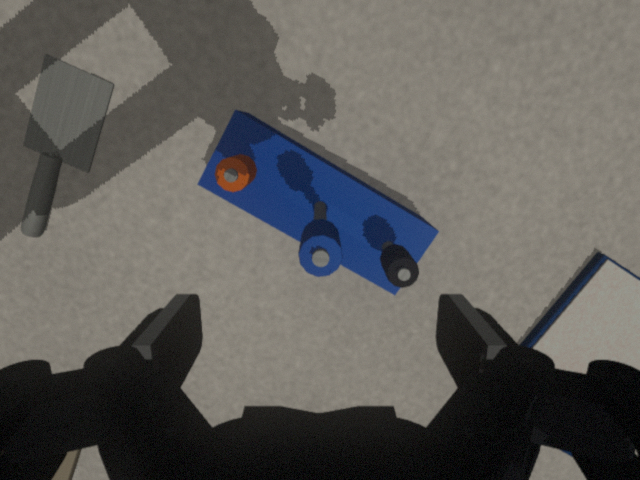

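The wrist view shows the blue hub's top stub at (320,258), within about 1 mm of the prediction, so the tool is centred over the hub. Descending and gripping.

Emit:
{"fn": "servo_tool", "kwargs": {
  "plan": [
    [[0,0,-0.02,0,0.085],[0,0,-0.025,0,0.085],[0,0,-0.025,0,0.085],[0,0,-0.02,0,0.085],[0,0,-0.0065,0,0.085],[0,0,0,0,0.06],[0,0,0,0,0.04],[0,0,0,0,0.03],[0,0,0,0,0.02],[0,0,0,0,0.015]]
  ],
  "force": 60
}}

```text
time: 2.45
tool_pos: [475.2, -252.5, 228.7]
tcp_rot: [179.9, -0.1, 23.0]
ft_force: [0.3, 0.7, 4.5]
finger_gap: 22.4
grip_force: 58.5
```

Emit:
{"fn": "servo_tool", "kwargs": {
  "plan": [
    [[0,0,0,0,0.01],[0,0,0,0,0.01],[0,0,0,0,0.01],[0,0,0,0,0.01]]
  ]
}}

```text
time: 2.85
tool_pos: [475.3, -252.5, 228.7]
tcp_rot: [179.9, -0.1, 23.0]
ft_force: [0.3, -0.3, 6.6]
finger_gap: 22.7
grip_force: 58.5
```

Emit:
{"fn": "servo_tool", "kwargs": {
  "plan": [
    [[0,0,0.005,0,0.01],[0,0,0.01,0,0.01],[0,0,0.02,0,0.01],[0,0,0.02,0,0.01],[0,0,0.02,0,0.01],[0,0,0.02,0,0.01],[0,0,0.02,0,0.01],[0,0,0.02,0,0.01],[0,0,0.02,0,0.01],[0,0,0.01,0,0.01]]
  ]
}}

```text
time: 3.85
tool_pos: [474.9, -252.3, 395.0]
tcp_rot: [179.9, -0.1, 23.0]
ft_force: [0.2, -0.8, -0.5]
finger_gap: 22.7
grip_force: 59.3
```

Run:
```python
from h import *
o=[]
for n in ['scene','side']:
    s=snap(n); np.save(f'pics/{n}1.npy',s,allow_pickle=True)
    u,v=proj(s,(475,-252,260)); u,v=int(u),int(v); print(n,u,v)
    o.append(cv2.resize(s['frame'][max(v-75,0):max(v-75,0)+150,u-50:u+50],None,fx=4,fy=4,interpolation=cv2.INTER_CUBIC))
cv2.imwrite('pics/l1.png',np.hstack(o)); q=sense(); print(q['time'],q['tool_pos'],q['tcp_rot'],q['ft_force'],q['finger_gap'])
```

```text
scene 165 239
side 366 122
3.95 [ 475.03927622 -252.41908991  394.43693965] [ 1.79854849e+02 -9.60266507e-02  2.30266327e+01] [-0.7695657   0.39890147 -1.2656493 ] 22.79410192295329
```

View pics/l1.png

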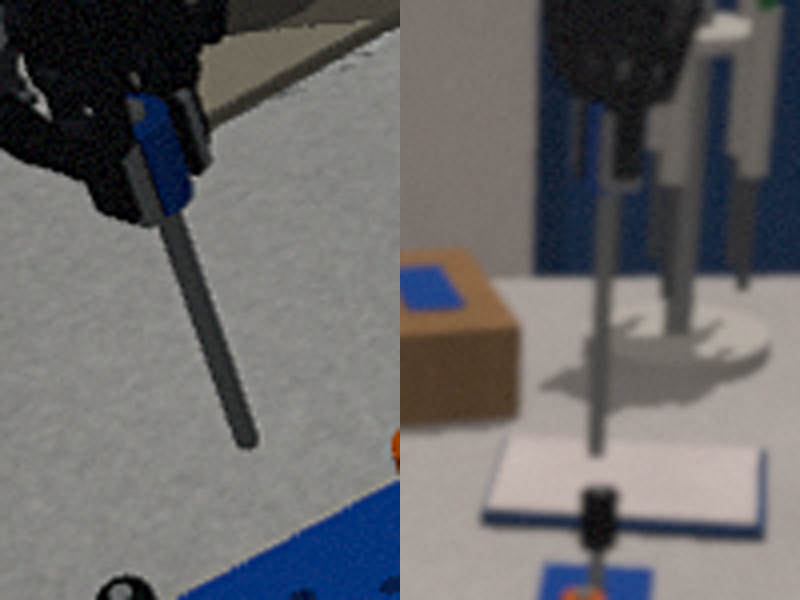

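The crop shows the shaft hanging from the fingers: tip at about scene (177,275) and side (365,161). Next I'll measure its tilt and tip position.

```bash
cat > ax.py <<'E'
from h import *
def line(s,a,b,w=7):
    # sub-pixel dark-stripe centres between rough pixels a (upper) and b (lower), by grey step edges
    g=cv2.GaussianBlur(cv2.cvtColor(s['frame'],cv2.COLOR_BGR2GRAY).astype(np.float32),(3,3),0); P=[]
    for v in range(int(a[1]),int(b[1])):
        u=a[0]+(b[0]-a[0])*(v-a[1])/(b[1]-a[1]); k=np.arange(int(round(u))-w,int(round(u))+w+1)
        d=np.gradient(g[v,k]); c=w
        i=np.argmin(d[:c+1]); j=c+np.argmax(d[c:])
        f=lambda q,e:e[max(q-1,0):q+2]@k[max(q-1,0):q+2]/e[max(q-1,0):q+2].sum()
        P.append(((f(i,d)+f(j,d))/2,v))
    P=np.array(P,np.float32); 
    for _ in range(2):
        vx,vy,x,y=cv2.fitLine(P,cv2.DIST_HUBER,0,.01,.01).ravel(); r_=P[:,0]-(x+(P[:,1]-y)*vx/vy); P=P[abs(r_)<1]
    return lambda v:(x+(v-y)*vx/vy,v)
def axis(s1,a1,b1,s2,a2,b2):
    L1,L2=line(s1,a1,b1),line(s2,a2,b2)
    n=[np.cross(ray(s,*L(a[1]))[1],ray(s,*L(b[1]))[1]) for s,L,a,b in((s1,L1,a1,b1),(s2,L2,a2,b2))]
    d=np.cross(*n); d/=np.linalg.norm(d); d*=np.sign(d[2])
    n=[x/np.linalg.norm(x) for x in n]
    # point on axis: both planes + z
    def at(z): 
        A=np.array([n[0],n[1],[0,0,1]]); return np.linalg.solve(A,[n[0]@s1['T'][:3,3],n[1]@s2['T'][:3,3],z])
    return d,at,L1,L2
E
python3 - <<'E'
from ax import *
S=[np.load(f'pics/{n}1.npy',allow_pickle=True).item() for n in ['scene','side']]
for t in (0,4):
  d,at,L1,L2=axis(S[0],(158+t*19/56,218.3+t),(176,271),S[1],(368-t*2.75/66,98+t),(365.3,157))
  print('lean deg x,y',np.degrees(np.arctan2(d[:2],d[2])),'at z=175',at(175),'at 340',at(340))
  print(L1(275),L2(160.75), plane(S[0],*L1(275),175), plane(S[1],*L2(160.75),175), tri(ray(S[0],*L1(275)),ray(S[1],*L2(160.75))))
E
```

```text
ax.py:9: RuntimeWarning: divide by zero encountered in scalar divide
  f=lambda q,e:e[max(q-1,0):q+2]@k[max(q-1,0):q+2]/e[max(q-1,0):q+2].sum()
ax.py:13: RuntimeWarning: invalid value encountered in divide
  vx,vy,x,y=cv2.fitLine(P,cv2.DIST_HUBER,0,.01,.01).ravel(); r_=P[:,0]-(x+(P[:,1]-y)*vx/vy); P=P[abs(r_)<1]
Traceback (most recent call last):
  File "ax.py", line 16, in axis
    L1,L2=line(s1,a1,b1),line(s2,a2,b2)
                         ~~~~^^^^^^^^^^
  File "ax.py", line 13, in line
    vx,vy,x,y=cv2.fitLine(P,cv2.DIST_HUBER,0,.01,.01).ravel(); r_=P[:,0]-(x+(P[:,1]-y)*vx/vy); P=P[abs(r_)<1]
              ~~~~~~~~~~~^^^^^^^^^^^^^^^^^^^^^^^^^^^^
cv2.error: OpenCV(4.12.0) /io/opencv/modules/imgproc/src/linefit.cpp:50: error: (-215:Assertion failed) count > 0 in function 'fitLine2D_wods'
```

```bash
python3 - <<'E'
t=open('ax.py').read()
t=t.replace("f=lambda q,e:e[max(q-1,0):q+2]@k[max(q-1,0):q+2]/e[max(q-1,0):q+2].sum()","f=lambda q,e:np.average(k[max(q-1,0):q+2],weights=np.maximum(e[max(q-1,0):q+2],0)+1e-6)")
t=t.replace("P.append(((f(i,d)+f(j,d))/2,v))","P.append(((f(i,-d)+f(j,d))/2,v))").replace("w=7","w=5")
open('ax.py','w').write(t)
E
cat > a1.py <<'E'
from ax import *
S=[np.load(f'pics/{n}1.npy',allow_pickle=True).item() for n in ['scene','side']]
for t in (0,8,14):
  d,at,L1,L2=axis(S[0],(158+t*19/56,218.3+t),(176,271),S[1],(368-t*2.75/66,98+t),(365.3,157))
  print('lean deg x,y',np.degrees(np.arctan2(d[:2],d[2])),'at z=175',at(175),'at 340',at(340))
  print(L1(275),L2(160.75),L2(98),tri(ray(S[0],*L1(275)),ray(S[1],*L2(160.75))))
E
python3 a1.py
```

```text
lean deg x,y [-0.14536767  0.33178063] at z=175 [ 474.8815321  -254.75307249  175.        ] at 340 [ 474.46290237 -253.79760219  340.        ]
(np.float32(176.57172), 275) (np.float32(364.50674), 160.75) (np.float32(367.34738), 98) (array([ 474.89182679, -254.76910032,  173.18320189]), np.float64(0.015954072381815752))
lean deg x,y [-0.0473318   0.25710587] at z=175 [ 474.82056032 -254.68031004  175.        ] at 340 [ 474.68425448 -253.93989333  340.        ]
(np.float32(176.60526), 275) (np.float32(364.53836), 160.75) (np.float32(367.2596), 98) (array([ 474.86066577, -254.7259352 ,  173.16958805]), np.float64(0.10851991769941734))
lean deg x,y [0.01281866 0.23478326] at z=175 [ 474.69014004 -254.64173944  175.        ] at 340 [ 474.72705513 -253.96560841  340.        ]
(np.float32(176.60188), 275) (np.float32(364.59933), 160.75) (np.float32(367.2531), 98) (array([ 474.76459458, -254.72189706,  173.1361408 ]), np.float64(0.21026075772851574))
```

The shaft hangs upright within 0.3°, with its tip at z≈173 as expected. I'm carrying it over the grey stand; in the cameras' common frame the shift is about +53, +500 mm.

Emit:
{"fn": "servo_tool", "kwargs": {
  "plan": [
    [[0.001,0.01,0,0,0.01],[0.002,0.02,0,0,0.01],[0.003,0.028,0,0,0.01],[0.003,0.028,0,0,0.01],[0.003,0.028,0,0,0.01],[0.003,0.028,0,0,0.01],[0.003,0.028,0,0,0.01],[0.003,0.028,0,0,0.01],[0.003,0.028,0,0,0.01],[0.003,0.028,0,0,0.01]]
  ]
}}

```text
time: 4.95
tool_pos: [500.9, 3.6, 390.6]
tcp_rot: [-179.9, 0.1, 23.0]
ft_force: [0.8, -0.2, -0.6]
finger_gap: 22.9
grip_force: 59.3
```

Emit:
{"fn": "servo_tool", "kwargs": {
  "plan": [
    [[0.003,0.028,0,0,0.01],[0.003,0.028,0,0,0.01],[0.003,0.028,0,0,0.01],[0.003,0.028,0,0,0.01],[0.003,0.028,0,0,0.01],[0.003,0.028,0,0,0.01],[0.003,0.026,0,0,0.01],[0.002,0.022,0,0,0.01],[0.002,0.018,0,0,0.01],[0.001,0.012,0,0,0.01]]
  ]
}}

```text
time: 5.95
tool_pos: [527.1, 249.2, 391.1]
tcp_rot: [-180.0, 0.1, 23.1]
ft_force: [-0.3, 0.4, -0.7]
finger_gap: 22.8
grip_force: 59.2
```

Emit:
{"fn": "servo_tool", "kwargs": {
  "plan": [
    [[0,0,0,0,0.01],[0,0,0,0,0.01],[0,0,0,0,0.01],[0,0,0,0,0.01]]
  ]
}}

```text
time: 6.35
tool_pos: [527.8, 246.9, 392.6]
tcp_rot: [180.0, -0.0, 23.0]
ft_force: [-0.5, -0.4, -1.3]
finger_gap: 22.6
grip_force: 59.2
```

Run:
```python
from h import *
o=[]
for n in ['scene','side']:
    s=snap(n); np.save(f'pics/{n}2.npy',s,allow_pickle=True)
    u,v=proj(s,(528,245,200)); u,v=int(u),int(v); print(n,u-50,v-60)
    o.append(cv2.resize(s['frame'][v-60:v+90,u-50:u+50],None,fx=4,fy=4,interpolation=cv2.INTER_CUBIC))
cv2.imwrite('pics/l2.png',np.hstack(o)); q=sense(); print(q['time'],q['tool_pos'],q['tcp_rot'],q['ft_force'],q['finger_gap'],q['joint_pos'])
```

```text
scene 349 85
side 298 236
6.45 [527.79592393 247.13665338 392.56711031] [ 1.79996121e+02 -1.47184716e-02  2.29656139e+01] [-0.4559766   0.41987466 -1.25524685] 22.669949087078322 [ 2.00524675e+01  3.67333570e+00  8.01474235e+01 -3.14440884e-03
  9.61643442e+01  8.70865160e+01]
```

View pics/l2.png

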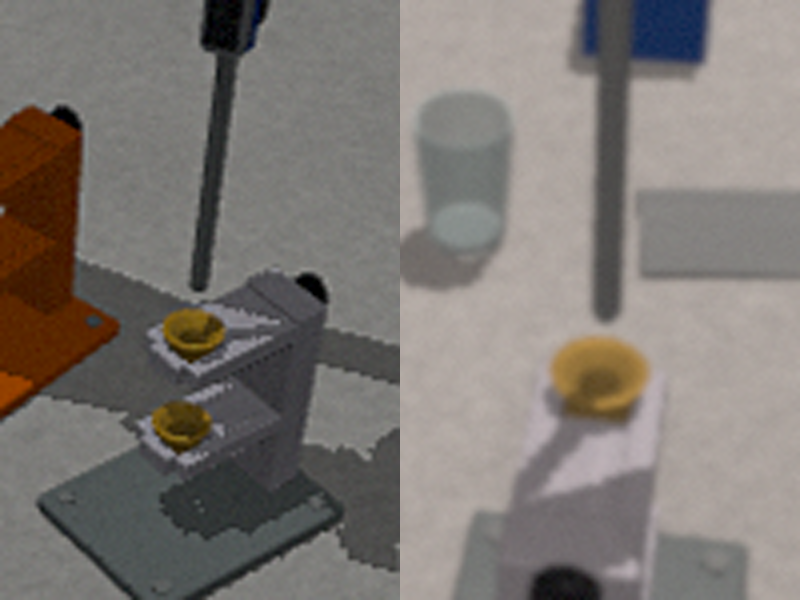

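The crop shows the tip about 25 mm above the mouth: the shaft line in the scene view ends near (399,157) above the rim at (397.5,167.5), and in the side view it ends at (349,315) with the rim at (348,329). Now for the lateral offset, measured within these same images.

```bash
cat > off.py <<'E'
from ax import *
def rim(s,box,z,c0):
    x0,y0,x1,y1=box; f=8; c=cv2.resize(s['frame'][y0:y1,x0:x1],None,fx=f,fy=f,interpolation=cv2.INTER_CUBIC)
    m=cv2.inRange(cv2.cvtColor(c,cv2.COLOR_BGR2HSV),np.array([16,80,50]),np.array([34,255,255]))
    n,l,st,_=cv2.connectedComponentsWithStats(m); i=1+np.argmax(st[1:,4]); x,y,w,h,_=st[i]
    L,R,T=[(q-0.5*(f-1))/f+b for q,b in((x,x0),(x+w-1,x0),(y,y0))]
    p0=proj(s,c0); k=(R-L+1/f)/(proj1(s,c0,10)[0]*2)*10   # rim radius
    sv=proj1(s,c0,k)[1]; return ((L+R)/2,T+sv),k
def proj1(s,c,r):
    P=np.array([proj(s,np.array(c)+r*np.array([np.cos(a),np.sin(a),0])) for a in np.linspace(0,6.283,73)])
    return np.ptp(P,axis=0)/2
def run(i,sa,sb,da,db,up=True):
    S=[np.load(f'pics/{n}{i}.npy',allow_pickle=True).item() for n in ['scene','side']]
    d,at,L1,L2=axis(S[0],sa,sb,S[1],da,db)
    c0=(528,245,147)
    m=[rim(S[0],(380,153,415,182),147,c0),rim(S[1],(328,312,370,345),147,c0)]
    M,e=tri(ray(S[0],*m[0][0]),ray(S[1],*m[1][0]))
    print('rims',m,'tri',M,e,[plane(S[k],*m[k][0],147)[:2] for k in (0,1)])
    print('lean',np.degrees(np.arctan2(d[:2],d[2])),'axis@147',at(147)[:2],'move xy',(M-at(M[2]))[:2])
    # pixel-only: axis line u at rim centre row in each view
    for k,L in ((0,L1),(1,L2)): print('du px',m[k][0][0]-L(m[k][0][1])[0], plane(S[k],*m[k][0],147)[:2]-plane(S[k],*L(m[k][0][1]),147)[:2])
E
python3 - <<'E'
from off import *
for t in (0,6): run(2,(405,100+t),(399.5,154),(351.8,253+t),(349.7,312))
E
```

```text
rims [((np.float64(396.9375), np.float64(166.68235131020305)), np.float64(16.495472117755632)), ((np.float64(347.4375), np.float64(328.38261354206094)), np.float64(16.15065150500903))] tri [528.42945058 244.5144388  146.07761844] 0.9425283880874662 [array([528.5511191 , 243.63872393]), array([528.90600287, 245.77858117])]
lean [-0.42931442  0.66217196] axis@147 [527.66794034 243.96999082] move xy [0.75459875 0.5551085 ]
du px 0.2512756394640405 [0.36482902 0.37561009]
du px -0.8599675316074809 [1.12719828 0.00402589]
rims [((np.float64(396.9375), np.float64(166.68235131020305)), np.float64(16.495472117755632)), ((np.float64(347.4375), np.float64(328.38261354206094)), np.float64(16.15065150500903))] tri [528.42945058 244.5144388  146.07761844] 0.9425283880874662 [array([528.5511191 , 243.63872393]), array([528.90600287, 245.77858117])]
lean [-0.47558929  0.80972346] axis@147 [527.68336373 243.85042156] move xy [0.73843035 0.67705352]
du px 0.27991066862335856 [0.40640483 0.41841451]
du px -0.8413091821296916 [1.10274301 0.00393854]
```

The lateral error is only about 0.8, 0.5 mm. I'll correct it and lower into the upper bushing, watching the force.

Emit:
{"fn": "servo_tool", "kwargs": {
  "plan": [
    [[0.0008,0.0005,0,0,0.01],[0,0,-0.008,0,0.01],[0,0,-0.01,0,0.01],[0,0,-0.006,0,0.01],[0,0,-0.004,0,0.01],[0,0,-0.004,0,0.01],[0,0,-0.004,0,0.01],[0,0,0,0,0.01],[0,0,0,0,0.01]]
  ]
}}

```text
time: 7.35
tool_pos: [528.6, 248.3, 356.7]
tcp_rot: [180.0, -0.0, 23.0]
ft_force: [-0.1, -0.1, 0.6]
finger_gap: 22.6
grip_force: 59.8
```

Emit:
{"fn": "servo_tool", "kwargs": {
  "plan": [
    [[0,0,-0.004,0,0.01],[0,0,-0.004,0,0.01],[0,0,-0.004,0,0.01],[0,0,0,0,0.01]]
  ]
}}

```text
time: 7.75
tool_pos: [528.5, 247.7, 343.4]
tcp_rot: [179.9, 0.1, 23.0]
ft_force: [1.1, -2.3, -1.7]
finger_gap: 22.5
grip_force: 59.5
```

Emit:
{"fn": "servo_tool", "kwargs": {
  "plan": [
    [[0,0,-0.008,0,0.01],[0,0,-0.008,0,0.01],[0,0,-0.008,0,0.01],[0,0,-0.006,0,0.01],[0,0,0,0,0.01],[0,0,0,0,0.01],[0,0,0,0,0.01],[0,0,0,0,0.01]]
  ]
}}

```text
time: 8.55
tool_pos: [528.3, 247.7, 312.3]
tcp_rot: [180.0, 0.1, 23.0]
ft_force: [3.5, -4.8, -3.9]
finger_gap: 22.9
grip_force: 59.5
```

Run:
```python
from h import *
o=[]
for n in ['scene','side']:
    s=snap(n); np.save(f'pics/{n}3.npy',s,allow_pickle=True)
    u,v=proj(s,(528,245,150)); u,v=int(u),int(v); print(n,u-50,v-75)
    o.append(cv2.resize(s['frame'][v-75:v+75,u-50:u+50],None,fx=4,fy=4,interpolation=cv2.INTER_CUBIC))
cv2.imwrite('pics/l3.png',np.hstack(o)); 
F=[]
for _ in range(4): snap('wrist'); q=sense(); F.append(np.r_[q['ft_force'],q['wrist_torque']])
print(q['time'],q['tool_pos'],q['tcp_rot'],np.mean(F,0).round(2))
```

```text
scene 347 90
side 298 251
8.85 [528.32381726 247.73719312 312.35409129] [1.79958860e+02 1.18420633e-01 2.29990097e+01] [ 3.23 -4.62 -4.12 -1.29 -0.98 -0.  ]
```

View pics/l3.png

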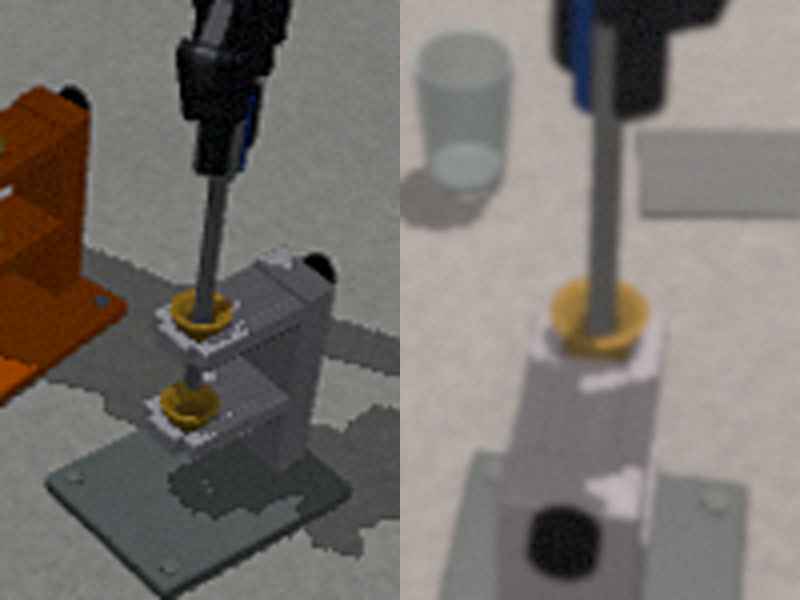

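The shaft is through the upper bushing and heading for the lower mouth, near scene crop (190,395). The side force of (3.2,-4.6) N shows it rubbing on the (-x,+y) side, so I'll ease off along (+x,-y).

Emit:
{"fn": "servo_tool", "kwargs": {
  "plan": [
    [[0.0004,-0.0006,0,0,0.01],[0,0,0,0,0.01],[0,0,0,0,0.01],[0,0,0,0,0.01]]
  ]
}}

```text
time: 9.25
tool_pos: [528.7, 247.6, 313.9]
tcp_rot: [180.0, 0.0, 23.0]
ft_force: [2.7, -4.0, -3.5]
finger_gap: 22.7
grip_force: 59.5
```

Emit:
{"fn": "servo_tool", "kwargs": {
  "plan": [
    [[0.0004,-0.0006,0,0,0.01],[0,0,0,0,0.01],[0,0,0,0,0.01],[0,0,0,0,0.01]]
  ]
}}

```text
time: 9.65
tool_pos: [529.2, 247.3, 314.5]
tcp_rot: [-180.0, -0.0, 23.0]
ft_force: [-0.4, -2.6, -2.4]
finger_gap: 22.7
grip_force: 59.4
```

Emit:
{"fn": "servo_tool", "kwargs": {
  "plan": [
    [[0,-0.0008,0,0,0.01],[0,0,0,0,0.01],[0,0,0,0,0.01],[0,0,0,0,0.01]]
  ]
}}

```text
time: 10.05
tool_pos: [529.2, 246.5, 314.6]
tcp_rot: [-180.0, -0.0, 23.0]
ft_force: [-0.2, -1.6, -1.1]
finger_gap: 22.5
grip_force: 59.5
```

Emit:
{"fn": "servo_tool", "kwargs": {
  "plan": [
    [[0.0004,-0.0008,0,0,0.01],[0,0,0,0,0.01],[0,0,0,0,0.01],[0,0,0,0,0.01]]
  ]
}}

```text
time: 10.45
tool_pos: [529.7, 245.5, 314.4]
tcp_rot: [-180.0, 0.0, 23.0]
ft_force: [-0.5, 0.2, -1.5]
finger_gap: 23.2
grip_force: 59.5
```

```bash
cat > ft.py <<'E'
from h import *
F=[];n=4
for i in range(n): snap('side'); q=sense(); F.append(np.r_[q['ft_force'],q['wrist_torque'],q['tool_pos']])
print(q['time'],np.mean(F,0).round(2),q['tcp_rot'])
E
python3 ft.py
```

```text
10.65 [-2.7000e-01 -1.0000e-01 -1.0900e+00 -1.0000e-02  0.0000e+00  0.0000e+00
  5.2967e+02  2.4550e+02  3.1438e+02] [-1.79998619e+02  2.77153795e-03  2.30197084e+01]
```

Contact is fully released (torque about 0). Continuing down in steps towards the lower bushing.

Emit:
{"fn": "servo_tool", "kwargs": {
  "plan": [
    [[0,0,-0.005,0,0.01],[0.0001,-0.0002,-0.005,0,0.01],[0,0,-0.005,0,0.01],[0.0001,-0.0001,-0.005,0,0.01],[0,0,0,0,0.01],[0,0,0,0,0.01],[0,0,0,0,0.01]]
  ]
}}

```text
time: 11.35
tool_pos: [530.0, 245.2, 294.7]
tcp_rot: [180.0, -0.0, 23.0]
ft_force: [-0.1, -0.4, -1.3]
finger_gap: 22.7
grip_force: 59.5
```

```bash
python3 ft.py
```

```text
11.55 [ 6.0000e-02  1.3000e-01 -1.3200e+00 -1.0000e-02 -1.0000e-02 -1.0000e-02
  5.3000e+02  2.4524e+02  2.9474e+02] [ 1.79998379e+02 -2.58524061e-02  2.30213166e+01]
```

Still free, with the tip at about 74 mm. Next it goes into the lower bore.

Emit:
{"fn": "servo_tool", "kwargs": {
  "plan": [
    [[0,0,-0.004,0,0.01],[0.0001,-0.0001,-0.004,0,0.01],[0,0,-0.004,0,0.01],[0,0,-0.004,0,0.01],[0,0,-0.004,0,0.01],[0,0,0,0,0.01],[0,0,0,0,0.01],[0,0,0,0,0.01]]
  ]
}}

```text
time: 12.35
tool_pos: [530.1, 245.1, 274.7]
tcp_rot: [180.0, -0.0, 23.0]
ft_force: [-0.1, -0.3, -1.7]
finger_gap: 22.6
grip_force: 59.5
```

```bash
python3 ft.py
```

```text
12.55 [ 5.0000e-02  2.1000e-01 -1.1800e+00  0.0000e+00  1.0000e-02  1.0000e-02
  5.3009e+02  2.4514e+02  2.7470e+02] [ 1.79999809e+02 -2.49430077e-02  2.30221564e+01]
```

Emit:
{"fn": "servo_tool", "kwargs": {
  "plan": [
    [[0,0,-0.004,0,0.01],[0,0,-0.004,0,0.01],[0,0,-0.004,0,0.01],[0,0,-0.004,0,0.01],[0,0,-0.002,0,0.01],[0,0,0,0,0.01],[0,0,0,0,0.01],[0,0,0,0,0.01],[0,0,0,0,0.01]]
  ]
}}

```text
time: 13.45
tool_pos: [530.1, 245.1, 256.7]
tcp_rot: [180.0, -0.0, 23.0]
ft_force: [0.4, -0.2, -0.6]
finger_gap: 22.5
grip_force: 59.5
```

```bash
python3 ft.py
python3 - <<'E'
from h import *
o=[]
for n in ['scene','side']:
    s=snap(n); np.save(f'pics/{n}4.npy',s,allow_pickle=True)
    u,v=proj(s,(528,245,120)); u,v=int(u),int(v); print(n,u-50,v-75,'tip exp',proj(s,(528.5,244.5,36)))
    o.append(cv2.resize(s['frame'][v-75:v+75,u-50:u+50],None,fx=4,fy=4,interpolation=cv2.INTER_CUBIC))
cv2.imwrite('pics/l4.png',np.hstack(o))
E
```

```text
13.65 [ 1.7000e-01 -7.0000e-02 -1.3400e+00 -1.0000e-02  2.0000e-02 -1.0000e-02
  5.3004e+02  2.4511e+02  2.5657e+02] [-1.79999779e+02 -1.08553037e-02  2.30223402e+01]
scene 345 101 tip exp (np.float64(392.27305396974884), np.float64(204.65701609764497))
side 297 267 tip exp (np.float64(346.27639273270097), np.float64(383.79463564031414))
```

View pics/l4.png

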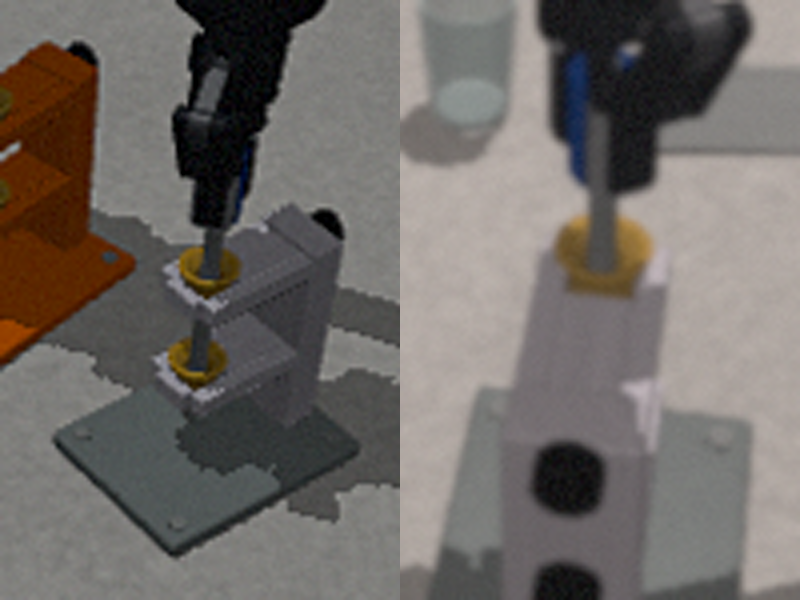

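The picture shows the shaft through both bushings, at about crop (210,265) and (200,355). Side force and torque are about 0, only the shaft's weight is felt, and the tip is at about 36 mm. I'm handing in.

```bash
python3 -c "
from bench import r
print(r.hand_in())"
```

```text
the job is handed in; nothing more can be done
None
```

The long shaft is threaded through both bushings of the grey stand and still held there, upright within about 1° and without side load. Its tip is at about 36 mm, halfway between the lower bushing and the base plate (worked out from the tool height, since the tip is hidden from the cameras), and the job is handed in at about 14 s.

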